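# Fit the cutting set on a vegetable cutter

### The arm

A 6-joint arm with a two-finger parallel gripper is mounted at the origin on the work surface. World frame = base frame: x ahead of the robot, y to its left, z up, the work surface at z = 0. Lengths are in m, angles in rad, forces in N, time in s.
With the tool pointing down it reaches from about 0.35 to 0.725 m from the base axis. Payload 6 kg.
Tool frame: the origin (TCP) lies where the fingers leave the gripper's body, on its centre line; the fingertips stand 73 mm ahead of it and the grasp point (between the pads) lies 54 mm ahead of it; z points along the fingers, y is the line along which they close (so a half turn about z gives the same grasp; the last joint's range is limited). The gripper opens to 85 mm and grips with 20 to 120 N. Pads are 22 mm wide; open, the fingers measure 114 mm over their backs; the gripper's body (76 mm by 85 mm) begins 54 mm behind the grasp point. The pads swing forward as they close: fully open they stand 13 mm farther back than shut.
Start: joints at [-0.977, 0.04, 0.085, 0, -1.615, -0.334], TCP at [0.154, -0.58, 0.304] pointing down, gripper open.
Joint ranges: [-2.56, 2.56], [-1.29, 2.01], [-1.08, 1.49], [-3.29, 1.98], [-2.81, -0.18], [-2.99, 2.99]. Speed limits (rad/s): [2.57, 2.57, 3.01, 3.14, 3.14, 3.14].

### API

Orientations are given as a 3x3 rotation matrix whose columns are the frame's x, y, z axes.
In Python, from plant import bot gives the robot as it stands.
- The arm moves only by the tool carry_out, never from a script. Its argument "plan" is a list of rows, each an object with "xyz": the shift along the world's x, y, z in m, a list of three; "delta_rot": the turn, a rotation vector about the world's x, y, z in rad, a list of three. In form: [{"xyz": [dx, dy, dz], "delta_rot": [wx, wy, wz]}, ...]. A call has 1 to 12 rows; each row shifts and turns the commanded pose from where the row before left it; what a row does not reach is not made up. A row lasts 1/8 s, in which the tool goes at most 62.5 mm and 10.7 degrees, less where a joint would pass 70% of its speed; a pose out of reach is approached as far as the arm can. A call with a gripper value outside its range is refused whole. "jaw" is the finger opening in m, from 0 to 0.0854, set as the call begins (left out, the last holds). The fingers move at their own pace and stop on an object; "force" is the grip in N (left out, the last holds). Time passes only in rows, so rows that do not move let the fingers close. It gives the time, the measured TCP pose, the force, the opening and the grip force at its end, in the units of the state.
- bot.get_state(): the state, without advancing time (a new reading comes with each control period).
- bot.read_camera(name): name is "scene" or "top"; returns the picture (400x640x3 uint8, red, green, blue); there is no depth.
- bot.camera_params(name): a dict with "fov_y" (degrees; the focal length in pixels is half the picture's height over the tangent of half this angle, whatever the lens; pixels are square), "cx", "cy" (the principal point, pixels), "T" (4x4, takes a point from camera to world coordinates). Camera axes: x right, y down, z forward; pixel columns grow to the right and rows downward; lengths in m; the calibration is good to about 2 mm. A picture is of the moment at which its call begins. camera_params takes no time and is no camera call.
- bot.job_done(): hands the job in; it is judged then, once.
The state is a dict: "time_s": time; "joint_pos": joint angles; "qd": joint speeds; "effort": joint torques, N m; "eef_pos": TCP position; "tcp_rot": TCP orientation; "force": force on the tool from outside, world axes, zero at the start; "moment": the same for the moment, N m; "gripper_width": opening from 0.0 (shut) to 1.0 (fully open); "grasp_force": force on a finger pad.
Only numpy, scipy, OpenCV 4.12 (cv2) and the standard library are available. Lean on these libraries where they do the work, as an engineer would, in place of code of your own. Each camera call takes 0.05 s, during which the arm holds its last target. There are 200 camera calls.

### The job

Put the vegetable cutter's cutting set together on its spindle: first the white ejector disc, then the steel slicing disc (the one with a slotted hub, not the small grater), then the winged locking cap. Press the cap down against the spring seat, give it a quarter turn so that the spindle's head crosses its slot, and let it spring back up until it is locked under the head; do not knock the glass jars over.

Things in the scene. Friction and masses are not known exactly. Their poses are not given: they have to be found in the camera images.
- spindle_top (a point): Top centre of the cutter's fixed steel spindle, 144 mm above the table; z up. From the top: a flat T-head 10 x 30 mm, 7 mm thick; a round neck 10 mm in diameter, 17 mm long; then a flat blade of the head's outline, same way round. Its long direction is NOT in this frame: it lies within 0.45 rad either way of this frame's y; see or feel for it. A part turned wrongly rests on the head; turned right, it drops.
- deck_c (a point): Vegetable cutter: centre of its deck, 74 mm below the spindle's top and 70 mm above the table. A fixed aluminium drum 190 mm across; a rim 8 mm high (inside 176 mm across) rings the deck. x points from the black button panel on its side to the spindle's axis.
- seat_c (a point): Centre of the top of the unpressed spring seat, a steel ring 64 mm across round the spindle, 60 mm below the spindle's top (this point is fixed and does not follow the seat). The seat can be pressed down 10 mm; it pushes up with 9 N at first, 20 N when fully down. Parts stack on it.
- ejector_c (a point): Ejector: white disc 110 mm across, 4 mm thick, hub on top, 26 mm high in all; point at centre, half-way up. Lies hub up (z). Hub 35 mm along x (flat faces to grip), 47 along y, with a through slot 15 mm along x, 35 along y that fits over the head. Two vanes 13 mm high in line with y. 130 g. On the unpressed seat: point 47 mm below the spindle's top, which stands 34 mm above the hub.
- slicer_c (a point): Slicing disc: steel disc 130 mm across, 4 mm thick, one straight blade, hub on top, 22 mm high in all; point at centre, half-way up. Lies hub up (z). Hub 35 mm along x (flat faces to grip), 47 along y, same through slot, 15 mm along x, 35 along y. 200 g. It rests on the ejector's hub, its point then 23 mm below the spindle's top.
- cap_c (a point): Cap: white disc 72 mm across, 8 mm thick, two wings on top, 34 mm high in all; point at centre, half-way up. Wings 40 mm long along y, outer faces 49 mm apart along x. Slot 15 mm along x, 35 along y. Resting, head in slot: point 5 mm above spindle top. Press 7 to 10 mm down (12 to 16 N), turn 90 deg either way, release: it rises, head in the 17 mm channel along x, point 2 mm above spindle top.
- jar0_c (a point): Round glass jar, open, 98 mm across, 88 mm high, standing; point half-way up. Bystander.
- jar1_c (a point): Another such glass jar. Bystander.
- jar2_c (a point): Another such glass jar. Bystander.
Mind the look-alikes: they are no part of the job. Leave any orange, pink or turquoise look-alike of the part that bears slicer_c alone.

How it is judged:
On the way, in this order (a step that is already met when the one before it is completed fails the run):
1. the ejector is down on the spring seat, over the spindle (horizontal distance between ejector_c and spindle_top below 0.006 m and z of ejector_c in the frame of spindle_top between -0.06 and -0.044 m and angle between ejector_c's own z axis and vertical below 0.06 rad), for 0.2 s.
2. the slicing disc is down on the ejector, over the spindle (horizontal distance between each of slicer_c, ejector_c and spindle_top below 0.006 m and z of slicer_c in the frame of spindle_top between -0.036 and -0.02 m and angle between slicer_c's own z axis and vertical below 0.06 rad), for 0.2 s.
At the end, for the whole second after the job is handed in: Ejector, slicing disc, cap level on the spindle in this order, centred within 6 mm; cap a quarter turn (within 0.45 rad) from the slicing disc, sprung up onto the head: its point 0 to 3.6 mm above the spindle top, slicing disc 26 and ejector 50 mm below (within 3) (horizontal distance between each of ejector_c, slicer_c, cap_c and spindle_top below 0.006 m and angle between each of ejector_c, slicer_c, cap_c's own z axis and vertical below 0.06 rad and z of ejector_c in the frame of spindle_top between -0.053 and -0.047 m and z of slicer_c in the frame of spindle_top between -0.029 and -0.023 m and z of cap_c in the frame of spindle_top between -0.0002 and 0.0036 m and angle between the x axis of cap_c and the y axis of slicer_c, either way round below 0.45 rad); the robot touches nothing.
It fails at once if a glass jar is knocked over (angle between any of jar0_c, jar1_c, jar2_c's own z axis and vertical above 0.5 rad).
It also fails if it takes over 72 s, if anything falls off the work surface, if the arm or the gripper's body presses on something with over 40 N, if the wrist force passes 120 N, or if a joint passes its speed limit or range.

## Working session

There is one attempt and no reset: what is moved stays moved. The work goes in short steps, Python scripts to look and compute and a tool call to move; the robot and the scene stay as the last step left them, time stands still between calls to the robot, and variables do not carry over. Pictures are saved under pics/ and viewed, at most 10 in all, crops included, and the job is handed in when it is done.

Besides the shell and the picture viewer there is one more tool, called after ">>>" in YAML: its name, and indented under it one key for each argument. carry_out: Moves the arm, as the interface text tells. Its arguments: {"type":"object","properties":{"plan":{"type":"array","items":{"type":"object","properties":{"xyz":{"type":"array","items":{"type":"number"}},"delta_rot":{"type":"array","items":{"type":"number"}}}}},"jaw":{"type":"number"},"force":{"type":"number"}},"required":["plan"]}

```bash
mkdir -p pics; ls; python3 - <<'E'
from plant import bot
import cv2, numpy as np
np.set_printoptions(precision=4,suppress=True)
for n in("top","scene"):
    im=bot.read_camera(n); cv2.imwrite(f"pics/{n}0.png",im[:,:,::-1]); p=bot.camera_params(n); print(n,p["fov_y"],p["cx"],p["cy"],[k for k in p]);print(np.array(p["T"]))
print(bot.get_state())
E
```

```text
pics
top 49.46496112781109 314.8528725948671 201.15337053987085 ['fov_y', 'cx', 'cy', 'T']
[[ 0.007  -0.9932  0.1162  0.4258]
 [-1.     -0.0065  0.0048  0.0127]
 [-0.004  -0.1162 -0.9932  1.222 ]
 [ 0.      0.      0.      1.    ]]
scene 49.00100543873778 325.73523830156944 198.83238637593772 ['fov_y', 'cx', 'cy', 'T']
[[-0.4657  0.5564 -0.6881  1.3271]
 [ 0.8848  0.3025 -0.3543  0.436 ]
 [ 0.011  -0.7739 -0.6332  0.8085]
 [ 0.      0.      0.      1.    ]]
{'time_s': 0.1, 'joint_pos': array([-0.9773,  0.0408,  0.0839, -0.0004, -1.6155, -0.3337]), 'qd': array([-0.0011, -0.0008,  0.0038,  0.0006, -0.002 ,  0.0028]), 'effort': array([ -0.0052, -36.9345,  34.828 ,   6.9518,  -0.0046,   0.    ]), 'eef_pos': array([ 0.1542, -0.5797,  0.303 ]), 'tcp_rot': array([[-0.9664, -0.2569, -0.0006],
       [-0.2569,  0.9664,  0.0015],
       [ 0.0002,  0.0016, -1.    ]]), 'force': array([-0.1719,  0.3423, -0.0895]), 'moment': array([ 0.0119,  0.0319, -0.0146]), 'grasp_force': 0.0, 'gripper_width': 0.9937514990953776}
```

View pics/top0.png

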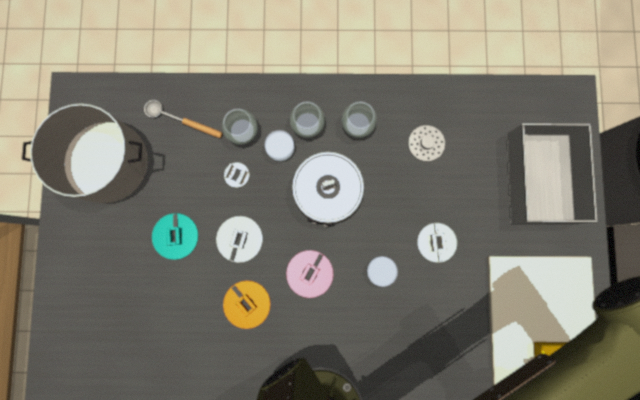

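View pics/scene0.png

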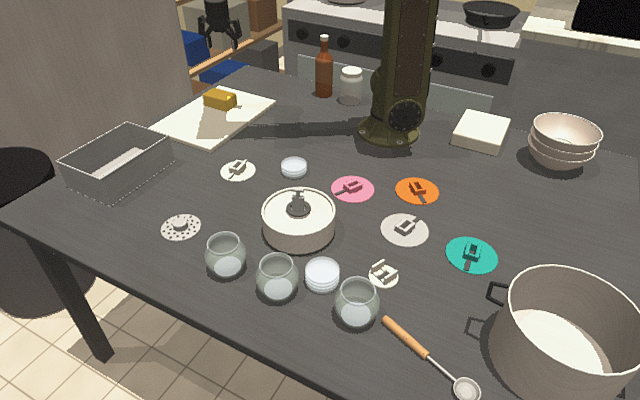

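The top view shows the ejector at (437,242), slicer (239,239), cap (236,175), spindle (328,186) and jars at (240,127), (307,120), (359,120). I'll zoom on these four.

```bash
cat > h.py <<'E'
from plant import bot
import cv2, numpy as np
np.set_printoptions(precision=4,suppress=True)
def ray(n,uv,z):
    p=bot.camera_params(n);T=np.array(p["T"]);f=200/np.tan(np.radians(p["fov_y"]/2))
    d=T[:3,:3]@np.array([(uv[0]-p["cx"])/f,(uv[1]-p["cy"])/f,1]);return T[:3,3]+d*(z-T[2,3])/d[2]
def pix(n,P):
    p=bot.camera_params(n);T=np.array(p["T"]);f=200/np.tan(np.radians(p["fov_y"]/2))
    c=T[:3,:3].T@(np.array(P)-T[:3,3]);return np.array([c[0]/c[2]*f+p["cx"],c[1]/c[2]*f+p["cy"]])
E
python3 - <<'E'
import cv2,numpy as np
t=cv2.imread("pics/top0.png")
def crop(im,u,v,w=64,h=48): return cv2.resize(im[v-h//2:v+h//2,u-w//2:u+w//2],(400,300),interpolation=cv2.INTER_CUBIC)
m=np.vstack([np.hstack([crop(t,437,242),crop(t,239,239)]),np.hstack([crop(t,236,175),crop(t,328,186)])])
cv2.imwrite("pics/m0.png",m)
s=cv2.imread("pics/scene0.png")
m=np.vstack([np.hstack([crop(s,238,170),crop(s,405,229)]),np.hstack([crop(s,383,273),crop(s,298,206)])])
cv2.imwrite("pics/m1.png",m)
E
```

```text
(no output)
```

View pics/m0.png

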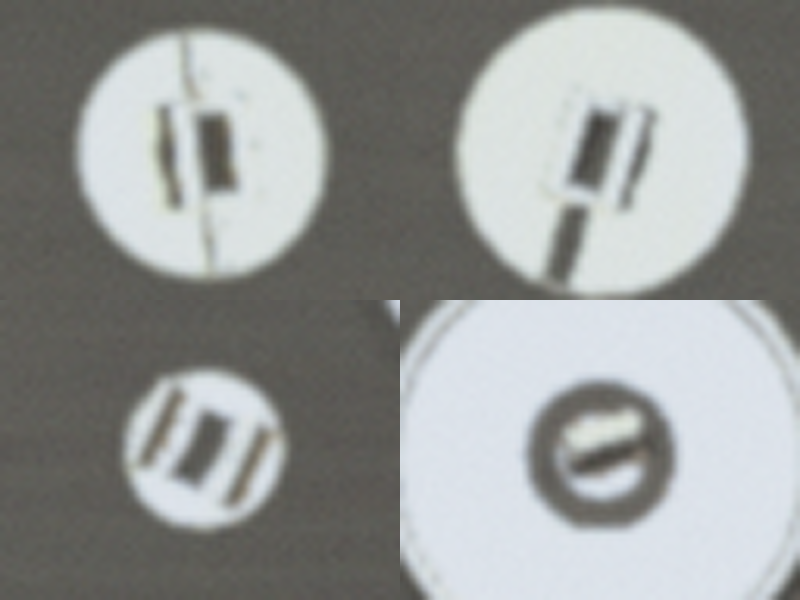

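View pics/m1.png

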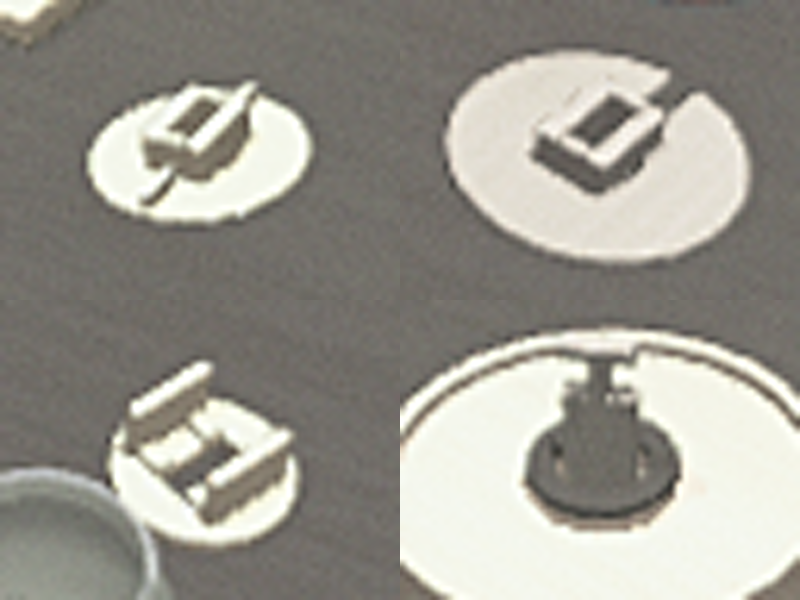

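The crops show: ejector slot nearly along image vertical (vanes confirm it), slicer slot and its blade leaning right at the top, cap wings leaning the same way by ~25°, and the spindle T-head roughly horizontal, tilted up to the right. Now to measure.

```bash
cat > meas.py <<'E'
from h import *
def poly(n,c,z): return np.array([ray(n,q,z)[:2] for q in c.reshape(-1,2)],np.float32)
def disc(im,n,uv,z,w=40,thr=140):
    g=cv2.cvtColor(im,cv2.COLOR_BGR2GRAY); u,v=uv
    S=8; sub=cv2.resize(g[v-w:v+w,u-w:u+w],None,fx=S,fy=S,interpolation=cv2.INTER_CUBIC)
    _,b=cv2.threshold(sub,thr,255,0); cs,_=cv2.findContours(b,cv2.RETR_EXTERNAL,cv2.CHAIN_APPROX_NONE)
    c=[c for c in cs if cv2.pointPolygonTest(c,(w*S,w*S),False)>=0] or [max(cs,key=cv2.contourArea)]
    c=cv2.convexHull(max(c,key=cv2.contourArea))
    e=c.reshape(-1,2)/S+[u-w,v-w]+(.5/S-.5)
    return poly(n,e,z),(sub,S,u-w,v-w)
if __name__=="__main__":
    for n,L in(("top",[("ej",437,242,.004),("sl",239,239,.004),("cap",236,175,.008)]),("scene",[("ej",238,170,.004),("sl",405,229,.004)])):
        im=cv2.imread(f"pics/{n}0.png")
        for k,u,v,z in L:
            p,(sub,S,u0,v0)=disc(im,n,(u,v),z,34 if k!="cap" else 18)
            (c,ax,a)=cv2.fitEllipse(p); print(n,k,"c",np.array(c),"dia",np.array(ax),"circ",cv2.minEnclosingCircle(p))
            if n=="top":
                _,b=cv2.threshold(sub,140,255,1); cs,_=cv2.findContours(b,cv2.RETR_LIST,cv2.CHAIN_APPROX_NONE)
                for q in cs:
                    A=cv2.contourArea(q)/S/S
                    if 8<A<120:
                        e=q.reshape(-1,2)/S+[u0,v0]; r=cv2.minAreaRect(poly(n,e,.02))
                        bx=cv2.boxPoints(r); d=bx[1]-bx[0]; d2=bx[2]-bx[1]; d=d if np.hypot(*d)>np.hypot(*d2) else d2
                        print("   hole px",e.mean(0),"c",np.array(r[0]),"size",np.array(r[1]),"dir deg",np.degrees(np.arctan2(d[1],d[0]))%180)
    im=cv2.imread("pics/top0.png"); g=cv2.cvtColor(im,cv2.COLOR_BGR2GRAY)
    p,(sub,S,u0,v0)=disc(im,"top",(328,186),.078,45); c,ax,a=cv2.fitEllipse(p); print("drum",c,ax)
    _,b=cv2.threshold(sub,150,255,1); b[:200]=0;b[-200:]=0;b[:,:200]=0;b[:,-200:]=0
    cs,_=cv2.findContours(b,cv2.RETR_EXTERNAL,cv2.CHAIN_APPROX_NONE); q=max(cs,key=cv2.contourArea)
    e=cv2.convexHull(q).reshape(-1,2)/S+[u0,v0]; p=poly("top",e,.084); c,ax,a=cv2.fitEllipse(p); print("seat",c,ax)
    for k,u,v in(("j0",240,127),("j1",307,120),("j2",359,120)): print(k,ray("top",(u,v),.06))
    print(pix("top",[*c,.144]),pix("top",[*c,.084]))
    x=cv2.resize(im[170:205,308:350],None,fx=14,fy=14,interpolation=cv2.INTER_CUBIC); cv2.imwrite("pics/sp.png",x)
E
python3 meas.py
```

```text
top ej c [ 0.4554 -0.3226] dia [0.1116 0.1122] circ ((0.45552533864974976, -0.32253795862197876), 0.05631856992840767)
   hole px [439.4823 242.4771] c [ 0.4543 -0.3254] size [0.0329 0.0136] dir deg 4.6950874
   hole px [431.9558 243.2155] c [ 0.4522 -0.3042] size [0.041  0.0064] dir deg 5.4020786
top sl c [0.4611 0.2304] dia [0.1312 0.1315] circ ((0.46105921268463135, 0.23047645390033722), 0.06614281237125397)
   hole px [245.3181 240.2175] c [0.4565 0.2096] size [0.0044 0.0216] dir deg 162.84558
   hole px [238.1239 238.9573] c [0.4601 0.2296] size [0.0139 0.0329] dir deg 164.09657
top cap c [0.6428 0.2424] dia [0.0733 0.0741] circ ((0.6432678699493408, 0.2428927719593048), 0.03784431517124176)
   hole px [243.6347 177.7759] c [0.631  0.2186] size [0.0052 0.0353] dir deg 156.61417
   hole px [236.3445 174.7117] c [0.6394 0.2393] size [0.0139 0.0321] dir deg 154.73615
   hole px [229.8172 171.373 ] c [0.649 0.258] size [0.0058 0.035 ] dir deg 157.02884
scene ej c [ 0.4566 -0.3244] dia [0.1106 0.1259] circ ((0.4539625346660614, -0.3219223618507385), 0.06309733539819717)
scene sl c [0.4651 0.2295] dia [0.1302 0.1331] circ ((0.4651879072189331, 0.2298651486635208), 0.0667404755949974)
drum (0.5995920896530151, -0.015491166152060032) (0.191000834107399, 0.1914168745279312)
seat (0.597387969493866, -0.016859790310263634) (0.06187642738223076, 0.06274225562810898)
j0 [0.7658 0.2257 0.06  ]
j1 [0.7866 0.0415 0.06  ]
j2 [ 0.7875 -0.1017  0.06  ]
[328.8083 183.2412] [328.1752 186.8014]
```

```bash
ls pics
```

```text
m0.png
m1.png
scene0.png
sp.png
top0.png
```

View pics/sp.png

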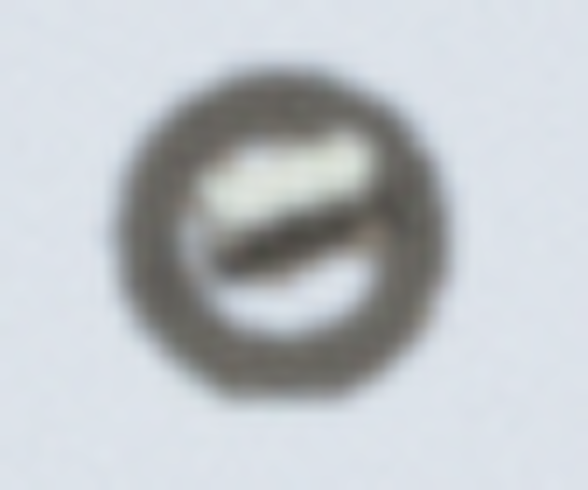

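```bash
python3 - <<'E'
from meas import *
im=cv2.imread("pics/top0.png").astype(int)[170:205,308:350]
b=im[:,:,0]-im[:,:,2]
g=im.sum(2)/3
m=((g>165)&(b<6)).astype(np.uint8)
for r in m[6:22]: print(''.join('.#'[v] for v in r))
ys,xs=np.nonzero(m[6:20,10:30]); P=poly("top",np.c_[xs+318,ys+176].astype(float),.144)
c=P.mean(0); w,V=np.linalg.eigh(np.cov(P.T)); print(c,np.sqrt(w)*3.46,np.degrees(np.arctan2(V[1,1],V[0,1]))%180)
E
```

```text
..........................................
..........................................
..........................................
..........................................
.....................#####................
.................#.#######................
...............###########................
..............###########.................
...............#######....................
...............####.......................
..........................................
..........................................
........................##................
.....................#....................
..................###..........#..........
..........................................
[ 0.5986 -0.0147] [0.0172 0.0285] 101.15431173918583
```

>>> carry_out:
  plan:
    - {"xyz":[0.0376,0.0321,-0.01],"delta_rot":[0,0,-0.0216]}
    - {"xyz":[0.0376,0.0321,-0.01],"delta_rot":[0,0,-0.0216]}
    - {"xyz":[0.0376,0.0321,-0.01],"delta_rot":[0,0,-0.0216]}
    - {"xyz":[0.0376,0.0321,-0.01],"delta_rot":[0,0,-0.0216]}
    - {"xyz":[0.0376,0.0321,-0.02],"delta_rot":[0,0,-0.0216]}
    - {"xyz":[0.0376,0.0321,-0.02],"delta_rot":[0,0,-0.0216]}
    - {"xyz":[0.0376,0.0321,-0.02],"delta_rot":[0,0,-0.0216]}
    - {"xyz":[0.038,0.0324,-0.02],"delta_rot":[0,0,-0.0216]}
    - {"xyz":[0,0,-0.03],"delta_rot":[0,0,0]}
    - {"xyz":[0,0,-0.033],"delta_rot":[0,0,0]}
    - {"xyz":[0,0,0],"delta_rot":[0,0,0]}
  jaw: 0.055
  force: 40

```text
time_s: 1.48
eef_pos: [0.4538, -0.3219, 0.1177]
tcp_rot: [[-0.996, -0.087, -0.006], [-0.087, 0.996, 0.003], [0.006, 0.003, -1.0]]
force: [-0.2, -0.6, 1.7]
gripper_width: 0.644
grasp_force: 0.0
```

>>> carry_out:
  plan:
    - {"xyz":[0.0008,0,-0.022],"delta_rot":[0,0,0]}
    - {"xyz":[0,0,-0.02],"delta_rot":[0,0,0]}
    - {"xyz":[0,0,0],"delta_rot":[0,0,0]}

```text
time_s: 1.85
eef_pos: [0.4557, -0.3228, 0.0788]
tcp_rot: [[-0.996, -0.087, -0.001], [-0.087, 0.996, 0.0], [0.001, 0.001, -1.0]]
force: [-0.2, 0.1, 0.0]
gripper_width: 0.643
grasp_force: 0.0
```

>>> carry_out:
  plan:
    - {"xyz":[0,0,0],"delta_rot":[0,0,0]}
    - {"xyz":[0,0,0],"delta_rot":[0,0,0]}
    - {"xyz":[0,0,0],"delta_rot":[0,0,0]}
  jaw: 0.02

```text
time_s: 2.22
eef_pos: [0.4571, -0.3233, 0.0811]
tcp_rot: [[-0.996, -0.087, 0.003], [-0.087, 0.996, -0.002], [-0.003, -0.002, -1.0]]
force: [-0.8, 0.8, 5.7]
gripper_width: 0.399
grasp_force: 41.9
```

>>> carry_out:
  plan:
    - {"xyz":[0,0,0.04],"delta_rot":[0,0,0]}
    - {"xyz":[0,0,0.05],"delta_rot":[0,0,0]}
    - {"xyz":[0.0142,0.0309,0.03],"delta_rot":[0,0,0.1693]}
    - {"xyz":[0.0142,0.0309,0.03],"delta_rot":[0,0,0.1693]}
    - {"xyz":[0.0142,0.0309,0.015],"delta_rot":[0,0,0.1693]}
    - {"xyz":[0.0142,0.0309,0],"delta_rot":[0,0,0.1693]}
    - {"xyz":[0.0142,0.0309,0],"delta_rot":[0,0,0.1693]}
    - {"xyz":[0.0142,0.0309,0],"delta_rot":[0,0,0.1693]}
    - {"xyz":[0.0142,0.0309,0],"delta_rot":[0,0,0.1693]}
    - {"xyz":[0.0142,0.0309,0],"delta_rot":[0,0,0.1693]}
    - {"xyz":[0.0142,0.0309,0],"delta_rot":[0,0,0.1693]}
    - {"xyz":[0.0142,0.0309,0],"delta_rot":[0,0,0.1693]}

```text
time_s: 3.72
eef_pos: [0.5983, -0.0126, 0.2437]
tcp_rot: [[0.213, -0.977, -0.001], [-0.977, -0.213, 0.0], [-0.0, 0.001, -1.0]]
force: [0.6, -0.4, -1.0]
gripper_width: 0.398
grasp_force: 40.8
```

>>> carry_out:
  plan:
    - {"xyz":[0,0,0],"delta_rot":[0,0,0]}
    - {"xyz":[0,0,0],"delta_rot":[0,0,0]}

```text
time_s: 3.98
eef_pos: [0.5979, -0.0139, 0.2436]
tcp_rot: [[0.206, -0.978, -0.001], [-0.978, -0.206, -0.0], [0.0, 0.001, -1.0]]
force: [0.7, -1.0, -1.7]
gripper_width: 0.401
grasp_force: 41.0
```

```bash
cat > look.py <<'E'
from meas import *
import sys
tag=sys.argv[1]; zt=float(sys.argv[2]); thr=int(sys.argv[3]) if len(sys.argv)>3 else 150
s=bot.get_state(); print(s["eef_pos"],s["tcp_rot"][:,1],s["tcp_rot"][:,2],s["joint_pos"],s["force"])
ims=[]
for n in("top","scene"):
    im=bot.read_camera(n)[:,:,::-1].copy(); cv2.imwrite(f"pics/{n}_{tag}.png",im)
    u,v=pix(n,[*s["eef_pos"][:2],zt]).astype(int); print(n,u,v)
    ims.append(cv2.resize(im[max(v-38,0):v+37,u-50:u+50],(400,300),interpolation=cv2.INTER_CUBIC))
cv2.imwrite(f"pics/l_{tag}.png",np.hstack(ims))
E
python3 look.py ej .165
```

```text
[ 0.5979 -0.0139  0.2436] [-0.9785 -0.2064  0.0008] [-0.0008 -0.0002 -1.    ] [ 0.3115  0.0371 -0.0276 -0.0001 -1.5069 -0.1035] [ 0.715  -1.0197 -1.7215]
top 327 181
scene 298 180
```

View pics/l_ej.png

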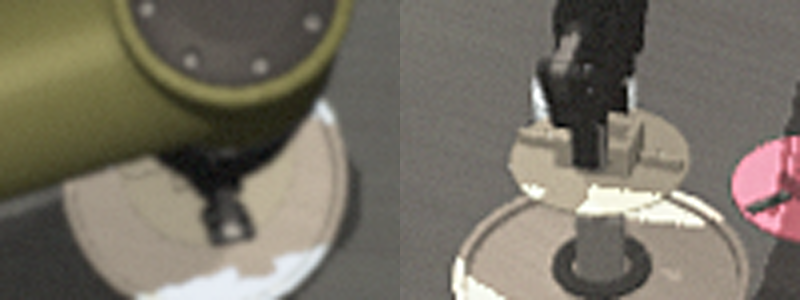

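The pictures show the ejector held level, hub over the spindle, head hidden by it. I go down gently, feeling for contact (TCP 0.225 is where the disc would meet the head).

>>> carry_out:
  plan:
    - {"xyz":[0.0005,0.0003,-0.012],"delta_rot":[0,0,0]}
    - {"xyz":[0,0,-0.008],"delta_rot":[0,0,0]}
    - {"xyz":[0,0,-0.004],"delta_rot":[0,0,0]}
    - {"xyz":[0,0,-0.004],"delta_rot":[0,0,0]}
    - {"xyz":[0,0,0],"delta_rot":[0,0,0]}

```text
time_s: 4.7
eef_pos: [0.5986, -0.0134, 0.2154]
tcp_rot: [[0.208, -0.978, -0.0], [-0.978, -0.208, -0.0], [-0.0, 0.0, -1.0]]
force: [1.6, 0.8, -2.9]
gripper_width: 0.399
grasp_force: 40.9
```

Dropped over the head. Continuing to the seat (TCP ≈ 0.165).

>>> carry_out:
  plan:
    - {"xyz":[0,0,-0.015],"delta_rot":[0,0,0]}
    - {"xyz":[0,0,-0.015],"delta_rot":[0,0,0]}
    - {"xyz":[0,0,-0.012],"delta_rot":[0,0,0]}
    - {"xyz":[0,0,-0.007],"delta_rot":[0,0,0]}
    - {"xyz":[0,0,0],"delta_rot":[0,0,0]}

```text
time_s: 5.32
eef_pos: [0.5986, -0.0134, 0.166]
tcp_rot: [[0.208, -0.978, -0.001], [-0.978, -0.208, 0.0], [-0.0, 0.001, -1.0]]
force: [2.4, 1.2, -3.9]
gripper_width: 0.398
grasp_force: 40.7
```

>>> carry_out:
  plan:
    - {"xyz":[0,0,0],"delta_rot":[0,0,0]}
    - {"xyz":[0,0,0],"delta_rot":[0,0,0]}
    - {"xyz":[0,0,0.03],"delta_rot":[0,0,0]}
    - {"xyz":[0,0,0.05],"delta_rot":[0,0,0]}
    - {"xyz":[-0.0196,0.0348,0],"delta_rot":[0,0,0.1546]}
    - {"xyz":[-0.0196,0.0348,0],"delta_rot":[0,0,0.1546]}
    - {"xyz":[-0.0196,0.0348,0],"delta_rot":[0,0,0.1546]}
    - {"xyz":[-0.0196,0.0348,0],"delta_rot":[0,0,0.1546]}
    - {"xyz":[-0.0196,0.0348,-0.03],"delta_rot":[0,0,0.1546]}
    - {"xyz":[-0.0196,0.0348,-0.04],"delta_rot":[0,0,0.1546]}
    - {"xyz":[-0.0199,0.0348,-0.04],"delta_rot":[0,0,0.1546]}
    - {"xyz":[0,0,-0.017],"delta_rot":[0,0,0]}
  jaw: 0.055

```text
time_s: 6.82
eef_pos: [0.4593, 0.2312, 0.1179]
tcp_rot: [[0.962, -0.272, -0.002], [-0.272, -0.962, -0.002], [-0.002, 0.002, -1.0]]
force: [1.2, -0.5, -1.0]
gripper_width: 0.645
grasp_force: 0.0
```

```bash
python3 - <<'E'
from meas import *
im=bot.read_camera("top")[:,:,::-1].copy(); cv2.imwrite("pics/t2.png",im)
for u,v in((328,184),(239,239)):pass
a=im[150:215,280:376]; b=im[200:265,200:296]
cv2.imwrite("pics/m2.png",np.hstack([cv2.resize(a,(400,271),interpolation=2),cv2.resize(b,(400,271),interpolation=2)]))
print(bot.get_state()["eef_pos"])
E
```

```text
[0.4595 0.23   0.1164]
```

View pics/m2.png

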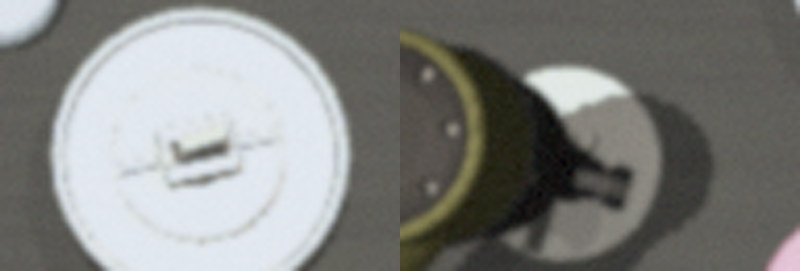

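The ejector sits concentric on the seat, vanes along the head. Gripping the slicer.

>>> carry_out:
  plan:
    - {"xyz":[0,0,-0.022],"delta_rot":[0,0,0]}
    - {"xyz":[0,0,-0.018],"delta_rot":[0,0,0]}
    - {"xyz":[0,0,0],"delta_rot":[0,0,0]}

```text
time_s: 7.25
eef_pos: [0.461, 0.2292, 0.0789]
tcp_rot: [[0.961, -0.277, -0.002], [-0.277, -0.961, -0.002], [-0.001, 0.002, -1.0]]
force: [-0.6, -0.5, 0.8]
gripper_width: 0.646
grasp_force: 0.0
```

>>> carry_out:
  plan:
    - {"xyz":[0,0,0],"delta_rot":[0,0,0]}
    - {"xyz":[0,0,0],"delta_rot":[0,0,0]}
    - {"xyz":[0,0,0],"delta_rot":[0,0,0]}
  jaw: 0.02

```text
time_s: 7.62
eef_pos: [0.4618, 0.2305, 0.0812]
tcp_rot: [[0.961, -0.276, 0.002], [-0.276, -0.961, 0.001], [0.002, -0.001, -1.0]]
force: [-0.3, -0.3, 4.6]
gripper_width: 0.395
grasp_force: 41.5
```

>>> carry_out:
  plan:
    - {"xyz":[0,0,0.04],"delta_rot":[0,0,0]}
    - {"xyz":[0,0,0.05],"delta_rot":[0,0,0]}
    - {"xyz":[0.0197,-0.0351,0.035],"delta_rot":[0,0,-0.1546]}
    - {"xyz":[0.0197,-0.0351,0.025],"delta_rot":[0,0,-0.1546]}
    - {"xyz":[0.0197,-0.0351,0.014],"delta_rot":[0,0,-0.1546]}
    - {"xyz":[0.0197,-0.0351,0],"delta_rot":[0,0,-0.1546]}
    - {"xyz":[0.0197,-0.0351,0],"delta_rot":[0,0,-0.1546]}
    - {"xyz":[0.0197,-0.0351,0],"delta_rot":[0,0,-0.1546]}
    - {"xyz":[0.0197,-0.035,0],"delta_rot":[0,0,-0.1546]}
    - {"xyz":[0,0,0],"delta_rot":[0,0,0]}
    - {"xyz":[0,0,0],"delta_rot":[0,0,0]}

```text
time_s: 9.0
eef_pos: [0.5988, -0.0153, 0.243]
tcp_rot: [[0.208, -0.978, -0.002], [-0.978, -0.208, 0.0], [-0.001, 0.001, -1.0]]
force: [-0.5, -0.5, -2.8]
gripper_width: 0.397
grasp_force: 40.9
```

>>> carry_out:
  plan:
    - {"xyz":[0,0,-0.012],"delta_rot":[0,0,0]}
    - {"xyz":[0,0,-0.008],"delta_rot":[0,0,0]}
    - {"xyz":[0,0,-0.003],"delta_rot":[0,0,0]}
    - {"xyz":[0,0,-0.003],"delta_rot":[0,0,0]}
    - {"xyz":[0,0,0],"delta_rot":[0,0,0]}

```text
time_s: 9.62
eef_pos: [0.599, -0.0153, 0.2177]
tcp_rot: [[0.208, -0.978, -0.0], [-0.978, -0.208, 0.0], [-0.0, 0.0, -1.0]]
force: [1.6, 1.1, -2.7]
gripper_width: 0.395
grasp_force: 40.8
```

>>> carry_out:
  plan:
    - {"xyz":[0.0005,0.0003,-0.012],"delta_rot":[0,0,0]}
    - {"xyz":[0,0,-0.008],"delta_rot":[0,0,0]}
    - {"xyz":[0,0,-0.006],"delta_rot":[0,0,0]}
    - {"xyz":[0,0,0],"delta_rot":[0,0,0]}

```text
time_s: 10.12
eef_pos: [0.5995, -0.0152, 0.1919]
tcp_rot: [[0.208, -0.978, -0.0], [-0.978, -0.208, -0.0], [0.0, 0.0, -1.0]]
force: [0.0, 0.7, -1.6]
gripper_width: 0.401
grasp_force: 40.9
```

Slicer is on the ejector. Releasing and heading for the cap.

>>> carry_out:
  plan:
    - {"xyz":[0,0,0],"delta_rot":[0,0,0]}
    - {"xyz":[0,0,0],"delta_rot":[0,0,0]}
    - {"xyz":[0,0,0],"delta_rot":[0,0,0]}
    - {"xyz":[0,0,0.02],"delta_rot":[0,0,0]}
    - {"xyz":[0,0,0.04],"delta_rot":[0,0,0]}
    - {"xyz":[0.0072,0.0429,0],"delta_rot":[0,0,0.1571]}
    - {"xyz":[0.0072,0.0429,0],"delta_rot":[0,0,0.1571]}
    - {"xyz":[0.0072,0.0429,0],"delta_rot":[0,0,0.1571]}
    - {"xyz":[0.0072,0.0429,-0.02],"delta_rot":[0,0,0.1571]}
    - {"xyz":[0.0072,0.043,-0.04],"delta_rot":[0,0,0.1571]}
    - {"xyz":[0.0072,0.043,-0.04],"delta_rot":[0,0,0.1571]}
    - {"xyz":[0,0,-0.022],"delta_rot":[0,0,0]}
  jaw: 0.068

```text
time_s: 11.62
eef_pos: [0.6422, 0.2451, 0.1279]
tcp_rot: [[0.915, -0.403, -0.002], [-0.403, -0.915, -0.001], [-0.001, 0.002, -1.0]]
force: [-0.9, -1.1, 0.7]
gripper_width: 0.796
grasp_force: 0.0
```

```bash
python3 look.py cap .03 | head -3; python3 - <<'E'
from meas import *
im=cv2.imread("pics/top_cap.png")
a=im[150:215,280:376]; b=cv2.imread("pics/l_cap.png")
cv2.imwrite("pics/m3.png",np.hstack([cv2.resize(a,(300,203),interpolation=2),cv2.resize(b[:, 400:],(400,300))[:203],]))
p,_=disc(im,"top",(328,178),.118,28,140);
E
```

```text
[0.6422 0.2451 0.1279] [-0.4026 -0.9154  0.0019] [-0.0021 -0.0011 -1.    ] [ 0.6544  0.3153  0.0737 -0.0004 -1.3316  0.5022] [-0.9065 -1.0631  0.6641]
top 233 173
scene 385 268
```

View pics/m3.png

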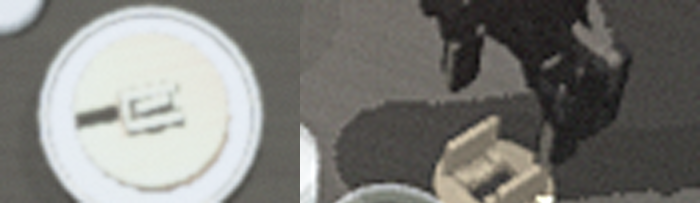

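The slicer lies centred on the drum around the head; the open fingers straddle the cap's wings. Down and grip.

>>> carry_out:
  plan:
    - {"xyz":[0,0,-0.015],"delta_rot":[0,0,0]}
    - {"xyz":[0,0,-0.015],"delta_rot":[0,0,0]}
    - {"xyz":[0,0,-0.01],"delta_rot":[0,0,0]}
    - {"xyz":[0,0,0],"delta_rot":[0,0,0]}

```text
time_s: 12.22
eef_pos: [0.6423, 0.242, 0.0888]
tcp_rot: [[0.913, -0.407, -0.002], [-0.407, -0.913, -0.001], [-0.001, 0.002, -1.0]]
force: [0.1, -0.3, -0.4]
gripper_width: 0.794
grasp_force: 0.0
```

>>> carry_out:
  plan:
    - {"xyz":[0,0,0],"delta_rot":[0,0,0]}
    - {"xyz":[0,0,0],"delta_rot":[0,0,0]}
    - {"xyz":[0,0,0],"delta_rot":[0,0,0]}
  jaw: 0.03
  force: 60

```text
time_s: 12.6
eef_pos: [0.6432, 0.2427, 0.091]
tcp_rot: [[0.914, -0.407, 0.002], [-0.407, -0.914, 0.001], [0.001, -0.001, -1.0]]
force: [0.2, 1.0, 2.8]
gripper_width: 0.557
grasp_force: 65.0
```

>>> carry_out:
  plan:
    - {"xyz":[0,0,0.04],"delta_rot":[0,0,0]}
    - {"xyz":[0,0,0.05],"delta_rot":[0,0,0]}
    - {"xyz":[-0.0072,-0.0429,0.035],"delta_rot":[0,0,-0.1571]}
    - {"xyz":[-0.0072,-0.0429,0.025],"delta_rot":[0,0,-0.1571]}
    - {"xyz":[-0.0072,-0.0429,0.014],"delta_rot":[0,0,-0.1571]}
    - {"xyz":[-0.0072,-0.0429,0],"delta_rot":[0,0,-0.1571]}
    - {"xyz":[-0.0072,-0.0429,0],"delta_rot":[0,0,-0.1571]}
    - {"xyz":[-0.0074,-0.0432,0],"delta_rot":[0,0,-0.1571]}
    - {"xyz":[0,0,0],"delta_rot":[0,0,0]}
    - {"xyz":[0,0,0],"delta_rot":[0,0,0]}

```text
time_s: 13.85
eef_pos: [0.5993, -0.0151, 0.2536]
tcp_rot: [[0.208, -0.978, -0.0], [-0.978, -0.208, 0.0], [-0.0, 0.0, -1.0]]
force: [1.0, 0.2, -0.3]
gripper_width: 0.557
grasp_force: 64.5
```

>>> carry_out:
  plan:
    - {"xyz":[0,0,-0.012],"delta_rot":[0,0,0]}
    - {"xyz":[0,0,-0.008],"delta_rot":[0,0,0]}
    - {"xyz":[0,0,-0.003],"delta_rot":[0,0,0]}
    - {"xyz":[0,0,0],"delta_rot":[0,0,0]}

```text
time_s: 14.35
eef_pos: [0.5993, -0.015, 0.2304]
tcp_rot: [[0.208, -0.978, -0.001], [-0.978, -0.208, -0.0], [0.0, 0.001, -1.0]]
force: [0.4, 0.0, -0.4]
gripper_width: 0.556
grasp_force: 64.5
```

>>> carry_out:
  plan:
    - {"xyz":[0,0,-0.004],"delta_rot":[0,0,0]}
    - {"xyz":[0,0,-0.004],"delta_rot":[0,0,0]}
    - {"xyz":[0,0,-0.004],"delta_rot":[0,0,0]}
    - {"xyz":[0,0,-0.003],"delta_rot":[0,0,0]}
    - {"xyz":[0,0,0],"delta_rot":[0,0,0]}
    - {"xyz":[0,0,0],"delta_rot":[0,0,0]}

```text
time_s: 15.1
eef_pos: [0.5994, -0.0154, 0.2181]
tcp_rot: [[0.208, -0.978, 0.002], [-0.978, -0.208, -0.0], [0.001, -0.002, -1.0]]
force: [-4.9, 0.8, 8.8]
gripper_width: 0.553
grasp_force: 65.7
```

>>> carry_out:
  plan:
    - {"xyz":[0,0,-0.003],"delta_rot":[0,0,0]}
    - {"xyz":[0,0,-0.003],"delta_rot":[0,0,0]}
    - {"xyz":[0,0,0],"delta_rot":[0,0,0]}
    - {"xyz":[0,0,0],"delta_rot":[0,0,0]}

```text
time_s: 15.6
eef_pos: [0.5994, -0.0154, 0.2134]
tcp_rot: [[0.208, -0.978, 0.003], [-0.978, -0.208, -0.001], [0.001, -0.003, -1.0]]
force: [-6.2, 2.6, 13.4]
gripper_width: 0.557
grasp_force: 66.3
```

>>> carry_out:
  plan:
    - {"xyz":[0,0,0],"delta_rot":[0,0,0.157]}
    - {"xyz":[0,0,0],"delta_rot":[0,0,0.157]}
    - {"xyz":[0,0,0],"delta_rot":[0,0,0.157]}
    - {"xyz":[0,0,0],"delta_rot":[0,0,0.157]}
    - {"xyz":[0,0,0],"delta_rot":[0,0,0.157]}
    - {"xyz":[0,0,0],"delta_rot":[0,0,0.157]}
    - {"xyz":[0,0,0],"delta_rot":[0,0,0.157]}
    - {"xyz":[0,0,0],"delta_rot":[0,0,0.157]}
    - {"xyz":[0,0,0],"delta_rot":[0,0,0.157]}
    - {"xyz":[0,0,0],"delta_rot":[0,0,0.158]}
    - {"xyz":[0,0,0],"delta_rot":[0,0,0]}
    - {"xyz":[0,0,0],"delta_rot":[0,0,0]}

```text
time_s: 17.1
eef_pos: [0.601, -0.0155, 0.2144]
tcp_rot: [[0.978, 0.208, 0.008], [0.208, -0.978, -0.001], [0.008, 0.002, -1.0]]
force: [0.9, 0.8, 12.6]
gripper_width: 0.557
grasp_force: 66.1
```

>>> carry_out:
  plan:
    - {"xyz":[0,0,0.003],"delta_rot":[0,0,0]}
    - {"xyz":[0,0,0.003],"delta_rot":[0,0,0]}
    - {"xyz":[0,0,0.003],"delta_rot":[0,0,0]}
    - {"xyz":[0,0,0.003],"delta_rot":[0,0,0]}
    - {"xyz":[0,0,0],"delta_rot":[0,0,0]}
    - {"xyz":[0,0,0],"delta_rot":[0,0,0]}

```text
time_s: 17.85
eef_pos: [0.6009, -0.0156, 0.2201]
tcp_rot: [[0.978, 0.207, 0.003], [0.207, -0.978, -0.0], [0.003, 0.001, -1.0]]
force: [12.1, -3.7, -9.9]
gripper_width: 0.555
grasp_force: 65.3
```

Locked: it stops at 0.220 and resists a pull. Opening and backing off.

>>> carry_out:
  plan:
    - {"xyz":[0,0,-0.002],"delta_rot":[0,0,0]}
    - {"xyz":[0,0,0],"delta_rot":[0,0,0]}
    - {"xyz":[0,0,0],"delta_rot":[0,0,0]}
    - {"xyz":[0,0,0],"delta_rot":[0,0,0]}
    - {"xyz":[0,0,0.03],"delta_rot":[0,0,0]}
    - {"xyz":[0,0,0.05],"delta_rot":[0,0,0]}
    - {"xyz":[-0.03,-0.04,0.03],"delta_rot":[0,0,0]}
    - {"xyz":[-0.03,-0.05,0],"delta_rot":[0,0,0]}
    - {"xyz":[-0.03,-0.05,0],"delta_rot":[0,0,0]}
    - {"xyz":[-0.03,-0.05,0],"delta_rot":[0,0,0]}
    - {"xyz":[0,0,0],"delta_rot":[0,0,0]}
    - {"xyz":[0,0,0],"delta_rot":[0,0,0]}
  jaw: 0.07

```text
time_s: 19.35
eef_pos: [0.4793, -0.2053, 0.33]
tcp_rot: [[0.978, 0.207, 0.001], [0.207, -0.978, 0.0], [0.001, -0.0, -1.0]]
force: [-0.1, 1.2, -0.3]
gripper_width: 0.822
grasp_force: 0.0
```

```bash
python3 - <<'E'
from meas import *
o=[]
for n,(u,v),z in(("top",(328,182),.1),("scene",(298,195),.1)):
    im=bot.read_camera(n)[:,:,::-1].copy(); cv2.imwrite(f"pics/{n}_end.png",im)
    o.append(cv2.resize(im[v-45:v+45,u-60:u+60],(400,300),interpolation=2))
cv2.imwrite("pics/end.png",np.hstack(o))
E
```

```text
(no output)
```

View pics/end.png

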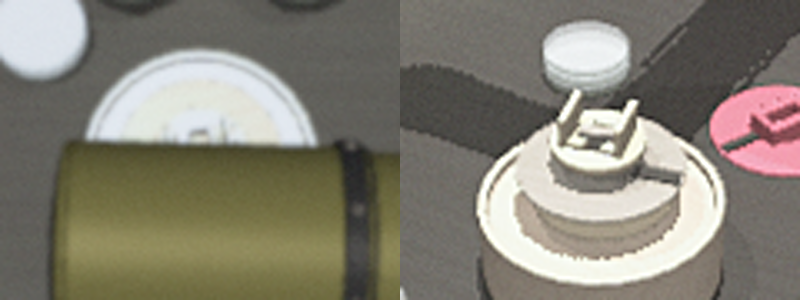

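The stack is level on the spindle: ejector, slicer, and the cap with its wings turned across the slicer's slot. Handing in.

```bash
python3 -c "
from plant import bot
print(bot.job_done())"
```

```text
the job is handed in; nothing more can be done
None
```

I put the ejector, slicing disc and cap on the spindle in that order and handed the job in at about 19 s. Turned a quarter, the cap stopped at its locked height and resisted an upward pull of about 10 N. I don't know the verdict, as the hand-in returned none.

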